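# Hold a reference cell in the beam of a screening light meter

## Task

On the health-screening table, first slide the light meter's shutter fully open by its upright tab. Then take the longer of the two glass cells out of the rack by its two frosted broad faces, never touching its clear end windows, and hold it upright in the meter's gap, centred in the light beam with its windows facing the lamp and the detector, clear of the meter all round. Finish while still holding it there; leave the short cell and the other things alone.

Things in the scene. Friction and masses are not known exactly. Their poses are not given: they have to be found in the camera images.
- beam (a point): Middle of the light path in the meter's gap, half-way between lamp and detector, 60 mm above the table, over the centre of the base plate. Axes are the meter's: y along the light beam from lamp to detector, x level and across the beam, z up.
- shutter (a joint): Position of the steel shutter plate that slides across the lamp's opening along the meter's +x: 0 m = closed, 0.036 m = fully open (end stop). It starts closed or up to 6 mm open, needs about 1.5 N to move and stays where it is left.
- tab (a point): Centre of the shutter's black upright tab, 14 mm (meter x) by 24 mm (meter y) by 32 mm high, over the lamp housing, 92.5 mm from the beam towards the meter's -y. It spans 87 to 119 mm above the table (the housing's top is at 85 mm) and moves with the shutter. Axes as the meter's.
- long_cell_center (a point): Centre of the long glass cell, 56 (x) by 20 (y) by 50 mm high (with its 5 mm white cap). Its broad faces, looking along its own +-y, 20 mm apart, are frosted: grip only these. Its end faces, looking along +-x, are the clear windows, not to be touched. About 90 g. It stands in a rack slot, underside 4 mm above the table, this centre 29 mm up.
- long_cell_win0: Clear end window of the long cell on its -x end, 3 mm thick; origin at the centre of the cell's underside, axes as the cell's.
- long_cell_win1: Clear end window of the long cell on its +x end, 3 mm thick; origin at the centre of the cell's underside, axes as the cell's.
- short_cell_center (a point): Centre of the short glass cell, 26 mm (x) by 20 mm (y) by 50 mm high, standing in the other rack slot, 80 mm beside the long one. Bystander, to be left alone.
- rack: Grey rack, fixed, its place and yaw vary: 100 mm (x) by 150 mm (y) by 14 mm high, origin at the centre of its underside. Two slots, 10 mm deep, 59 mm along x by 23 mm along y, at y = -40 and +40 mm; either may hold the long cell. The cells stand with their x along the rack's x.
- jar_center (a point): Centre of a closed jar, 52 mm in diameter, 85 mm high. Bystander.
- case_center (a point): Centre of a black spectacle case, 60 by 160 by 38 mm high, beyond the work. Bystander.
- carton_center (a point): Centre of a small carton, 90 by 130 by 60 mm high. Bystander.
- meter: The light meter, fixed, its place and yaw vary: grey base plate 100 mm (x) by 230 mm (y), 8 mm thick, origin at the centre of its underside. On it two white housings, 60 mm (x) by 45 mm (y), tops 85 mm above the table: lamp at the -y end, detector at the +y end, 140 mm of open gap between (shutter, 4 mm thick, on the lamp's gap side).

How it is judged (in metres and radians):
On the way, in this order (a step that is already met when the one before it is completed fails the run):
1. the shutter is slid open (value of joint shutter above 0.031 m), for 0.2 s.
2. the long cell is lifted out of the rack in the fingers (height (world z) of long_cell_center above 0.06 m and contact force between the fingers and long_cell above 0.5 N), for 0.2 s.
At the end, for the whole second after the job is handed in: The shutter is open (at least 31 of 36 mm); the long cell is held still in the fingers, touching nothing of the meter, its centre within 6 mm sideways, 9 mm in height and 18 mm along the beam of the middle of the light path, upright and with its long axis along the beam within 8 degrees (value of joint shutter above 0.031 m and x of long_cell_center in the frame of beam between -0.006 and 0.006 m and y of long_cell_center in the frame of beam between -0.018 and 0.018 m and z of long_cell_center in the frame of beam between -0.009 and 0.009 m and angle between the x axis of long_cell_center and the y axis of beam, either way round below 0.14 rad and angle between long_cell_center's own z axis and vertical below 0.14 rad and contact force between the fingers and long_cell above 0.5 N and contact force between long_cell and meter below 0.05 N and linear speed of long_cell below 0.03 m/s); the arm keeps its last pose, push and grip.
It fails at once if the robot touches a clear window of the long cell (contact force between any of the fingers, the arm and long_cell_win0 above 0.3 N or contact force between any of the fingers, the arm and long_cell_win1 above 0.3 N).
It fails at once if the short cell is disturbed (distance of short_cell_center from where it was at the start of the episode above 0.02 m).
It fails at once if the jar, the spectacle case or the carton is disturbed (distance of any of jar_center, case_center, carton_center from where it was at the start of the episode above 0.025 m).
It also fails if it takes over 54 s, if anything falls off the work surface, if the arm or the gripper's body presses on something with over 40 N, if the wrist force passes 120 N, or if a joint passes its speed limit or range.

## Robot

A 7-joint arm with a two-finger parallel gripper is mounted at the origin on the work surface. World frame = base frame: x ahead of the robot, y to its left, z up, the work surface at z = 0. Lengths are in mm, angles in rad, forces in N, time in s.
With the tool pointing down it reaches from about 400 to 900 mm from the base axis. Payload 5.5 kg.
Tool frame: the origin (TCP) lies on the mounting face of the last link; the fingertips stand 173 mm ahead of it and the grasp point (between the pads) lies 155 mm ahead of it; z points along the fingers, y is the line along which they close (so a half turn about z gives the same grasp; the last joint's range is limited). The gripper opens to 85 mm and grips with 20 to 120 N. Pads are 22 mm wide; open, the fingers measure 114 mm over their backs; the gripper's body (76 mm by 85 mm) begins 54 mm behind the grasp point. The pads swing forward as they close: fully open they stand 13 mm farther back than shut.
Start: joints at [1.601, 0.501, -0.427, 1.55, 0.221, 1.138, -0.21], TCP at [149.984, -632.456, 404.71] pointing down, gripper open.
Joint ranges: [-2.88, 2.88], [-0.31, 2.03], [-1.54, 1.56], [0.2, 2.42], [-1.41, 4.55], [0.19, 2.02], [-2.57, 2.57]. Speed limits (rad/s): [2.57, 2.57, 3.14, 3.14, 3.14, 3.14, 3.14].

## Interface

Orientations are given as a rotation vector (axis times angle).
In Python, from plant import ctrl gives the robot as it stands. The module is installed in compiled form; this text tells all that it offers.
- The arm moves only by the shell command python3 -m creep 'ROWS' [FORCE]. ROWS is JSON, a list of rows, each a list of 5 numbers: the closure, from -1 (fully open) to 1 (shut), then the shift along the world's x, y, z in cm, then the turn about the world's z in degrees. In form: [[fingers, x, y, z, yaw], ...]. A call has 1 to 5 rows; each row is the pose to reach, as a shift and turn from the pose commanded when the call began; what a row does not reach only later rows make up. A row lasts 1/12 s, in which the tool goes at most 41.7 mm and 7.16 degrees, less where a joint would pass 70% of its speed; a pose out of reach is approached as far as the arm can. A call with a gripper value outside its range is refused whole. The fingers move at their own pace and stop on an object; FORCE is the grip in N (left out, the last holds). Time passes only in rows, so rows that repeat a pose let the fingers close. It gives the time, the measured TCP pose, the force, the opening and the grip force at its end, in the units of the state.
- ctrl.read_state(): the state, without advancing time (a new reading comes with each control period).
- ctrl.camera(name): name is "side" or "top"; returns a dict with "img" (420x560x3 uint8, blue, green, red), "fx", "fy", "cx", "cy" (pixels), "k1" (the pictures are not rectified: a ray, as slopes to the right and down, at radius r is drawn at 1 + k1 r^2 times it, then the intrinsics apply), "camera_from_world" (4x4, takes a point from world to camera coordinates). Camera axes: x right, y down, z forward; pixel columns grow to the right and rows downward; lengths in mm; the calibration is good to about 2 mm. A picture is of the moment at which its call begins. There is no depth.
- ctrl.job_done(): hands the job in; it is judged then, once.
The state is a dict: "t": time; "q": joint angles; "joint_vel": joint speeds; "effort": joint torques, N m; "ee_pos": TCP position; "orientation": TCP orientation; "wrist_force": force on the tool from outside, world axes, zero at the start; "moment": the same for the moment, N m; "width": opening from 0.0 (shut) to 1.0 (fully open); "grip_force": force on a finger pad.
Only numpy, scipy, OpenCV 4.12 (cv2) and the standard library are available. Lean on these libraries where they do the work, as an engineer would, in place of code of your own. Each camera call takes 0.05 s, during which the arm holds its last target. There are 200 camera calls.

## Working session

There is one attempt and no reset: what is moved stays moved. The work goes in short steps, Python scripts to look and compute and a shell command to move; the robot and the scene stay as the last step left them, time stands still between calls to the robot, and variables do not carry over. Pictures are saved under pics/ and viewed, at most 10 in all, crops included, and the job is handed in when it is done.

```bash
mkdir -p pics; python3 - <<'E'
from plant import ctrl
import cv2,numpy as np
np.set_printoptions(suppress=True,precision=4)
for n in("top","side"):
    c=ctrl.camera(n); cv2.imwrite(f"pics/{n}0.png",c["img"]); print({k:v for k,v in c.items() if k!="img"})
s=ctrl.read_state();print(s["t"],s["ee_pos"],s["orientation"],s["width"])
E
```

```text
{'fx': 382.0200017031057, 'fy': 382.0200017031057, 'cx': 291.8961882784082, 'cy': 212.9859870582231, 'k1': 0.033165656175491026, 'camera_from_world': array([[ -0.0128,  -0.9999,  -0.0013,   1.3176],
       [ -0.9946,   0.0128,  -0.1029, 659.3536],
       [  0.1029,   0.    ,  -0.9947, 883.7852],
       [  0.    ,   0.    ,   0.    ,   1.    ]])}
{'fx': 447.4903567424749, 'fy': 447.4903567424749, 'cx': 274.98799136638416, 'cy': 207.462324042787, 'k1': -0.0762804323641793, 'camera_from_world': array([[   0.7559,   -0.6545,    0.0167, -513.8455],
       [  -0.3941,   -0.4753,   -0.7866,  304.4432],
       [   0.5227,    0.588 ,   -0.6172,  554.4732],
       [   0.    ,    0.    ,    0.    ,    1.    ]])}
0.1 [ 149.8705 -632.1569  403.758 ] [-3.1186 -0.3648  0.0002] 1.0003481178287825
```

View pics/top0.png

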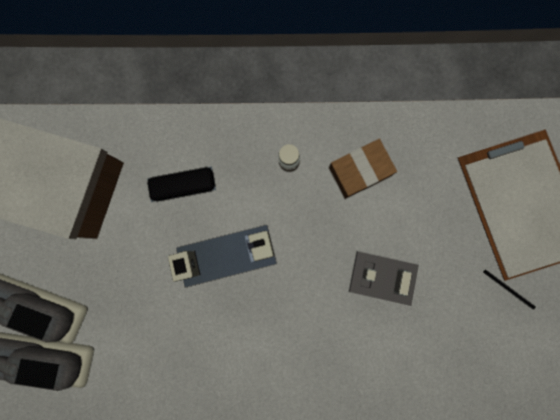

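View pics/side0.png

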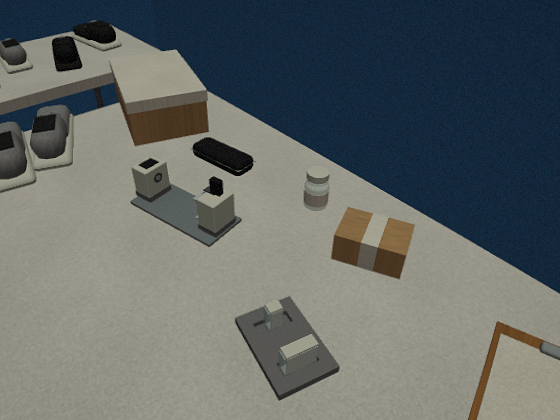

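The top view shows the meter at (225,256), with the lamp and its black tab at the right end (258,244). The rack is at (384,278), with the long cell at (405,282) and the short one at (371,275). The side view agrees. Next I measure these points.

```bash
cat > h.py <<'E'
import cv2,numpy as np
np.set_printoptions(suppress=True,precision=2)
def ray(c,uv):
    uv=np.array(uv,float).reshape(-1,1,2)
    K=np.array([[c["fx"],0,c["cx"]],[0,c["fy"],c["cy"]],[0,0,1.]])
    n=cv2.undistortPoints(uv,K,np.array([c["k1"],0,0,0,0]))[:,0]
    M=c["camera_from_world"];R,t=M[:3,:3],M[:3,3]
    return -R.T@t,np.c_[n,np.ones(len(n))]@R
def onz(c,uv,z):
    o,d=ray(c,uv); return (o+d*((z-o[2])/d[:,2])[:,None])[:,:2]
def proj(c,P):
    M=c["camera_from_world"];K=np.array([[c["fx"],0,c["cx"]],[0,c["fy"],c["cy"]],[0,0,1.]])
    return cv2.projectPoints(np.array(P,float).reshape(-1,3),cv2.Rodrigues(M[:3,:3])[0],M[:3,3],K,np.array([c["k1"],0,0,0,0]))[0][:,0]
E
python3 - <<'E'
from h import *
from plant import ctrl
c=ctrl.camera("top");s=ctrl.camera("side")
im=c["img"]
a=cv2.resize(im[215:310,160:430],None,fx=2.9,fy=2.9,interpolation=cv2.INTER_CUBIC)
b=cv2.resize(s["img"][140:260,120:260],None,fx=2.5,fy=2.5,interpolation=cv2.INTER_CUBIC)
d=cv2.resize(s["img"][285:405,220:360],None,fx=2.5,fy=2.5,interpolation=cv2.INTER_CUBIC)
o=np.zeros((a.shape[0]+300,a.shape[1],3),np.uint8);o[:a.shape[0]]=a;o[a.shape[0]:,:350]=b;o[a.shape[0]:,350:700]=d
cv2.imwrite("pics/z.png",cv2.convertScaleAbs(o,alpha=1.4));print(o.shape)
g=cv2.cvtColor(im,cv2.COLOR_BGR2GRAY)
for x in range(165,285,8): print(x,im[255,x],end=';')
print()
def fill(name,box,m,z):
    x0,y0,x1,y1=box;mm=np.zeros_like(g);mm[y0:y1,x0:x1]=m[y0:y1,x0:x1]*255
    for k in sorted(cv2.findContours(mm,cv2.RETR_EXTERNAL,cv2.CHAIN_APPROX_NONE)[0],key=cv2.contourArea)[::-1][:3]:
        if cv2.contourArea(k)<8: continue
        P=onz(c,k[:,0],z).astype(np.float32);r=cv2.minAreaRect(P)
        print(name,cv2.boundingRect(k),np.array(r[0]),np.array(r[1]),round(r[2],1))
bl=cv2.GaussianBlur(g,(3,3),0)
fill("rack",(340,240,430,315),(bl<85),14)
fill("plate",(165,215,285,295),(im[...,0].astype(int)-im[...,2]>5)&(bl<100),8)
fill("cap",(350,250,420,305),bl>125,54)
fill("hous",(160,215,285,295),bl>140,85)
fill("dark",(160,215,285,295),bl<40,119)
E
```

```text
(576, 783, 3)
165 [119 126 126];173 [118 138 141];181 [132 152 155];189 [36 42 42];197 [64 60 53];205 [70 65 57];213 [71 65 58];221 [72 65 59];229 [73 67 60];237 [71 65 58];245 [74 66 60];253 [121 135 136];261 [133 154 156];269 [133 153 154];277 [123 129 130];
rack (349, 252, 69, 53) [ 501.91 -224.28] [150.79  96.87] 76.8
plate (177, 226, 99, 60) [560.15 155.12] [ 96.38 226.24] 13.6
cap (400, 272, 11, 23) [ 492.34 -264.9 ] [16.83 49.95] 77.1
cap (401, 250, 19, 14) [ 553.36 -279.09] [41.33 29.86] 87.2
cap (367, 270, 8, 10) [ 512.28 -186.55] [16.08 20.55] 87.9
hous (250, 233, 21, 26) [581.93  65.24] [52.82 37.89] 13.2
hous (169, 253, 22, 27) [538.74 245.21] [51.86 38.31] 13.3
dark (174, 259, 12, 15) [539.63 235.69] [26.98 20.8 ] 13.2
dark (191, 252, 9, 23) [545.22 203.88] [46.23 12.55] 13.8
dark (249, 240, 15, 7) [585.52  71.29] [ 8.91 31.83] 13.3
```

View pics/z.png

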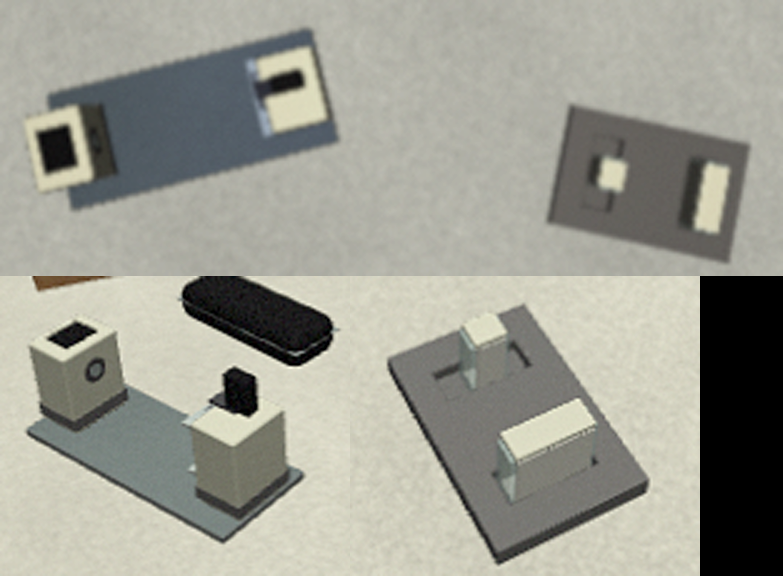

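The crop confirms the scene: tab at crop (285,82), long cell at crop (710,197), and the shutter on the lamp's gap side. The meter yaw is 13.4° with the beam at (560.2, 155.2). The long cell is at about (492, -265) with its long axis at -13°. I move to the tab's -x side with the fingers shut.

```bash
python3 -m creep '[[1,4,2.5,0,0],[1,8,5,0,0],[1,12,7.5,0,0],[1,16,10,0,0],[1,17,10.5,0,0]]' 30
python3 -m creep '[[1,2.4,3.2,0,0],[1,4.8,6.4,0,0],[1,7.2,9.6,0,0],[1,9.6,12.8,0,0],[1,12,16,0,0]]'
python3 -m creep '[[1,1.6,3.6,0,0],[1,3.2,7.2,0,0],[1,4.8,10.8,0,0],[1,6.4,14.4,0,0],[1,8,18,0,0]]'
python3 -m creep '[[1,0.4,4,0,0],[1,0.8,8,0,0],[1,1.2,12,0,0],[1,1.6,16,0,0],[1,2,20,0,0]]'
python3 -m creep '[[1,0,4.2,0,0],[1,0,4.2,0,0],[1,0,4.2,0,0],[1,0,4.2,0,0],[1,0,4.2,0,0]]'
```

```text
t: 0.62
ee_pos: [322.9, -524.9, 404.8]
orientation: [-3.119, -0.369, -0.002]
wrist_force: [0.5, -0.2, -0.9]
width: 0.3
grip_force: 0.0
t: 1.03
ee_pos: [440.7, -365.7, 404.6]
orientation: [3.12, 0.365, -0.0]
wrist_force: [1.0, -0.4, -0.5]
width: -0.001
grip_force: 0.0
t: 1.45
ee_pos: [520.3, -185.6, 404.8]
orientation: [3.12, 0.365, -0.0]
wrist_force: [0.6, -0.3, -0.5]
width: -0.001
grip_force: 0.0
t: 1.87
ee_pos: [539.7, 14.4, 404.8]
orientation: [3.12, 0.364, 0.0]
wrist_force: [0.7, -0.3, 0.1]
width: 0.006
grip_force: 0.0
t: 2.28
ee_pos: [540.1, 52.9, 404.4]
orientation: [3.12, 0.361, -0.001]
wrist_force: [0.4, -0.1, 0.6]
width: -0.002
grip_force: 0.0
```

```bash
python3 -m creep '[[1,0,0,-4,0],[1,0,0,-8,0],[1,0,0,-11,0],[1,0,0,-13,0],[1,0,0,-13.4,0]]'
python3 -m creep '[[1,0,0,0,0],[1,0,0,0,0]]'
python3 - <<'E'
from h import *
from plant import ctrl
s=ctrl.camera("side");t=ctrl.camera("top")
a=cv2.resize(s["img"][80:250,120:260],(494,600),interpolation=cv2.INTER_CUBIC)
b=cv2.resize(t["img"][200:300,200:300],(300,300),interpolation=cv2.INTER_CUBIC)
o=np.zeros((600,794,3),np.uint8);o[:,:494]=a;o[:300,494:]=b
cv2.imwrite("pics/p1.png",cv2.convertScaleAbs(o,alpha=1.4))
E
```

```text
t: 2.7
ee_pos: [538.3, 51.9, 266.6]
orientation: [3.121, 0.36, -0.011]
wrist_force: [-0.3, 0.1, 0.2]
width: 0.0
grip_force: 0.0
t: 2.87
ee_pos: [540.7, 53.7, 271.6]
orientation: [3.121, 0.362, 0.002]
wrist_force: [-0.1, 0.3, 0.8]
width: -0.002
grip_force: 0.0
```

View pics/p1.png

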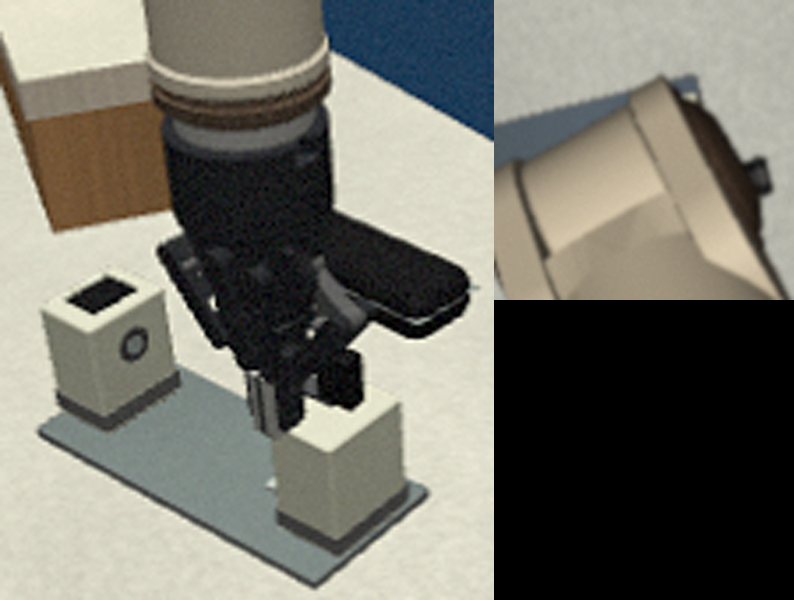

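The fingers, at crop (275,400), stand on the -x side of the tab at (350,380) and clear of it. I push along meter +x.

```bash
python3 -m creep '[[1,0.6,0.14,0,0],[1,1.2,0.28,0,0],[1,1.7,0.41,0,0],[1,2.2,0.53,0,0],[1,2.7,0.64,0,0]]'
python3 -m creep '[[1,0.4,0.1,0,0],[1,0.8,0.19,0,0],[1,1.2,0.29,0,0],[1,1.6,0.38,0,0],[1,1.95,0.46,0,0]]'
python3 -m creep '[[1,0.2,0.05,0,0],[1,0.4,0.1,0,0],[1,0.6,0.14,0,0],[1,0.8,0.19,0,0],[1,0.8,0.19,0,0]]'

```

```text
t: 3.38
ee_pos: [567.8, 61.2, 271.0]
orientation: [-3.12, -0.365, -0.001]
wrist_force: [-0.1, 0.0, -0.1]
width: -0.003
grip_force: 0.0
t: 3.8
ee_pos: [586.6, 65.8, 270.5]
orientation: [-3.12, -0.365, 0.001]
wrist_force: [-1.6, 0.3, 0.1]
width: -0.002
grip_force: 0.7
t: 4.22
ee_pos: [594.8, 67.6, 270.7]
orientation: [-3.12, -0.365, -0.0]
wrist_force: [0.0, 1.1, 0.5]
width: -0.001
grip_force: 0.2
```

```bash
python3 -m creep '[[1,0.2,0.05,0,0],[1,0.4,0.1,0,0],[1,0.6,0.14,0,0],[1,0.6,0.14,0,0]]'
python3 -m creep '[[1,0.15,0.03,0,0],[1,0.3,0.07,0,0],[1,0.3,0.07,0,0]]'
python3 -m creep '[[1,0.15,0.03,0,0],[1,0.3,0.07,0,0],[1,0.3,0.07,0,0]]'

```

```text
t: 4.55
ee_pos: [600.2, 68.8, 270.6]
orientation: [3.12, 0.365, -0.003]
wrist_force: [-4.3, 0.0, 2.0]
width: -0.0
grip_force: 1.9
t: 4.8
ee_pos: [601.3, 69.1, 270.5]
orientation: [3.118, 0.365, -0.011]
wrist_force: [-12.2, -2.2, 10.4]
width: 0.004
grip_force: 6.3
t: 5.05
ee_pos: [602.4, 69.5, 270.3]
orientation: [3.117, 0.364, -0.02]
wrist_force: [-22.1, -5.0, 17.2]
width: -0.001
grip_force: 10.7
```

The force climbed while the tab stopped moving, so it is on its end stop. I retreat, lift, go over to the cell and check the shutter.

```bash
python3 -m creep '[[1,-1,-0.23,0,0],[1,-3,-0.7,0,0],[1,-3,-0.7,3,0],[1,-3,-0.7,7,0],[1,-3,-0.7,11,0]]'
python3 -m creep '[[0,0,-3,2,-7],[0,-1,-7,2,-14],[0,-2,-11,2,-21],[0,-3,-15,2,-26.6],[0,-4,-19,2,-26.6]]'
python3 -m creep '[[0,-1,-4,0,0],[0,-2,-8,0,0],[0,-3.5,-11,0,0],[0,-3.5,-12,0,0],[0,-3.5,-12,0,0]]'
python3 - <<'E'
from h import *
from plant import ctrl
s=ctrl.camera("side");t=ctrl.camera("top")
S=ctrl.read_state();print(S["ee_pos"],S["orientation"],S["q"])
a=cv2.resize(s["img"][150:400,120:360],(480,500),interpolation=cv2.INTER_CUBIC)
b=cv2.resize(t["img"][215:290,160:280],(320,200),interpolation=cv2.INTER_CUBIC)
o=np.zeros((500,800,3),np.uint8);o[:,:480]=a;o[:200,480:]=b
cv2.imwrite("pics/p2.png",cv2.convertScaleAbs(o,alpha=1.4))
g=cv2.GaussianBlur(cv2.cvtColor(t["img"],cv2.COLOR_BGR2GRAY),(3,3),0)
mm=np.zeros_like(g);mm[215:295,230:285]=(g[215:295,230:285]<40)*255
k=max(cv2.findContours(mm,0,1)[0],key=cv2.contourArea);print(cv2.minAreaRect(onz(t,k[:,0],119).astype(np.float32)))
E
```

```text
t: 5.47
ee_pos: [576.3, 62.9, 381.4]
orientation: [-3.12, -0.365, 0.001]
wrist_force: [0.9, -0.6, 1.0]
width: -0.0
grip_force: 0.0
t: 5.88
ee_pos: [536.3, -128.7, 401.8]
orientation: [3.119, -0.37, 0.005]
wrist_force: [0.7, -0.4, -0.6]
width: 0.498
grip_force: 0.0
t: 6.3
ee_pos: [500.4, -251.4, 400.9]
orientation: [3.117, -0.374, 0.002]
wrist_force: [0.4, 0.6, -0.3]
width: 0.496
grip_force: 0.0
[ 502.01 -246.34  401.03] [-3.12  0.36 -0.  ] [ 0.83  0.35 -0.52  1.78  0.2   1.05 -1.56]
((614.912109375, 77.28932189941406), (10.936985969543457, 34.773197174072266), 11.39428424835205)
```

View pics/p2.png

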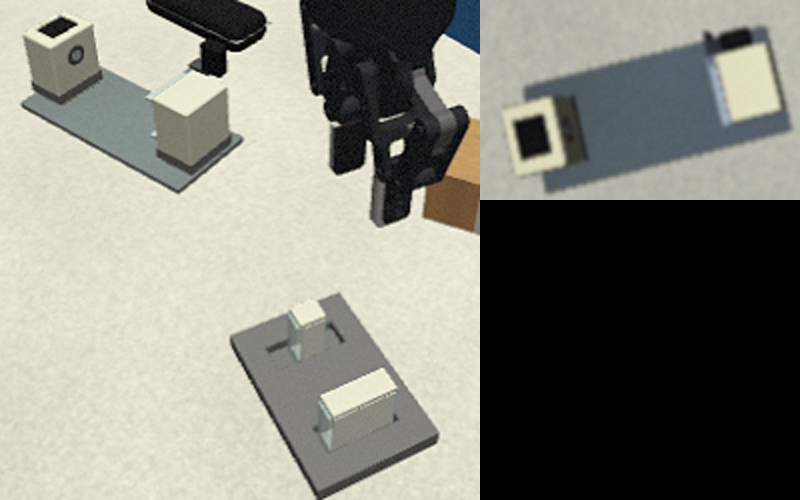

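The shutter tab now overhangs the housing's +x edge (right inset, 735,38), about 30 mm from where it started and at its stop. The fingers hover beyond the cell at (355,400). I descend on the long cell.

```bash
python3 -m creep '[[0,-0.9,-1.8,0,0],[0,-0.9,-1.8,-4,0],[0,-0.9,-1.8,-8,0],[0,-0.9,-1.8,-12,0],[0,-0.9,-1.8,-14,0]]'
python3 -m creep '[[0,0,0,-2,0],[0,0,0,-4,0],[0,0,0,-5.5,0],[0,0,0,-6.5,0],[0,0,0,-6.6,0]]'
python3 -m creep '[[0,0,0,0,0],[0,0,0,0,0]]'
python3 - <<'E'
from h import *
from plant import ctrl
s=ctrl.camera("side");t=ctrl.camera("top")
a=cv2.resize(s["img"][230:400,200:380],(600,567),interpolation=cv2.INTER_CUBIC)
cv2.imwrite("pics/p3.png",cv2.convertScaleAbs(a,alpha=1.4))
E
```

```text
t: 6.82
ee_pos: [492.0, -261.5, 256.8]
orientation: [-3.118, 0.356, 0.006]
wrist_force: [-1.2, 1.0, 0.1]
width: 0.501
grip_force: 0.0
t: 7.23
ee_pos: [492.8, -262.3, 193.0]
orientation: [-3.119, 0.357, 0.003]
wrist_force: [-0.3, -0.7, 0.3]
width: 0.501
grip_force: 0.0
t: 7.4
ee_pos: [493.5, -264.1, 195.7]
orientation: [3.121, -0.361, 0.003]
wrist_force: [0.4, 0.3, -0.6]
width: 0.501
grip_force: 0.0
```

View pics/p3.png

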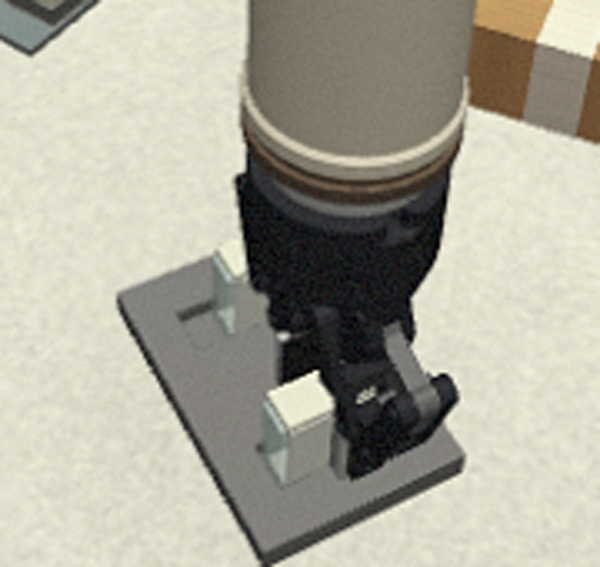

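The near finger, at crop (335-385, 430), straddles the middle of the cell. Allowing for its offset towards the camera it is centred along the cell and well away from both end windows. I grip, then lift.

```bash
python3 -m creep '[[1,0,0,0,0],[1,0,0,0,0],[1,0,0,0,0],[1,0,0,0,0],[1,0,0,0,0]]' 40
python3 -m creep '[[1,0,0,0.5,0],[1,0,0,1,0],[1,0,0,2,0],[1,0,0,3,0],[1,0,0,4,0]]'
python3 -m creep '[[1,0,0,2,0],[1,0,0,4,0],[1,0,0,6,0],[1,0,0,8,0],[1,0,0,8,0]]'
python3 - <<'E'
from h import *
from plant import ctrl
s=ctrl.camera("side")
a=cv2.resize(s["img"][170:400,180:400],(570,596),interpolation=cv2.INTER_CUBIC)
cv2.imwrite("pics/p4.png",cv2.convertScaleAbs(a,alpha=1.4))
E
```

```text
t: 7.92
ee_pos: [492.9, -265.0, 195.6]
orientation: [3.12, -0.363, 0.002]
wrist_force: [-1.5, -1.5, 6.3]
width: 0.228
grip_force: 40.0
t: 8.33
ee_pos: [492.6, -264.7, 235.9]
orientation: [3.121, -0.363, 0.0]
wrist_force: [0.1, -0.0, -0.4]
width: 0.23
grip_force: 39.1
t: 8.75
ee_pos: [494.2, -265.2, 319.8]
orientation: [3.117, -0.362, 0.011]
wrist_force: [0.5, -0.1, 0.0]
width: 0.226
grip_force: 39.1
```

View pics/p4.png

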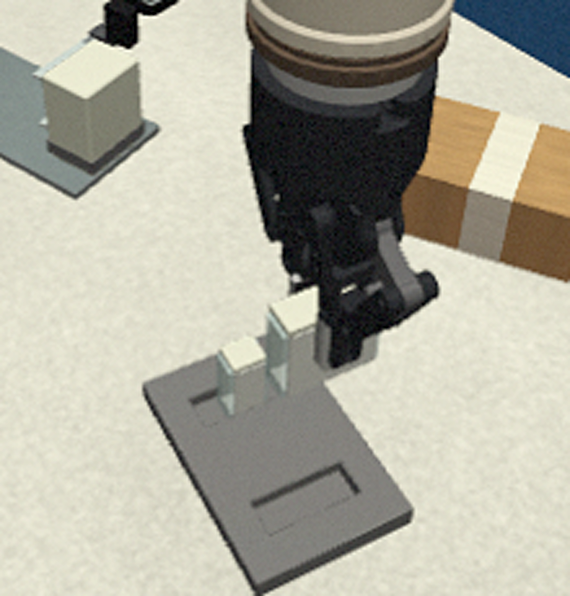

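The cell is out, held upright at crop (300,340); its slot is empty and the short cell (240,375) still stands. I carry it over the gap, turning +116.7°.

```bash
python3 -m creep '[[1,0.4,2,1,6],[1,0.8,4,2,12],[1,1.2,6,3,18],[1,1.6,8,3,24],[1,2,10,3,30]]'
python3 -m creep '[[1,0.4,2,0,6],[1,0.8,4,0,12],[1,1.2,6,0,18],[1,1.6,8,0,24],[1,2,10,0,30]]'
python3 -m creep '[[1,0.4,2,0,6],[1,0.8,4,0,12],[1,1.2,6,0,18],[1,1.6,8,0,24],[1,2,10,0,30]]'
python3 -m creep '[[1,0.2,3,0,6],[1,0.4,6,0,12],[1,0.6,9,0,18],[1,0.77,12,0,24],[1,0.77,12,0,26.7]]'
python3 -m creep '[[1,0,0,0,0],[1,0,0,0,0],[1,0,0,0,0]]'
```

```text
t: 9.22
ee_pos: [512.4, -163.8, 344.9]
orientation: [3.107, 0.465, 0.0]
wrist_force: [-0.2, 0.2, -0.8]
width: 0.221
grip_force: 39.1
t: 9.63
ee_pos: [532.1, -63.8, 344.1]
orientation: [-2.88, -1.253, 0.002]
wrist_force: [0.6, -0.6, -0.4]
width: 0.225
grip_force: 39.1
t: 10.05
ee_pos: [552.1, 36.0, 344.1]
orientation: [-2.458, -1.956, 0.002]
wrist_force: [-0.3, -0.3, -0.9]
width: 0.228
grip_force: 39.1
t: 10.47
ee_pos: [558.5, 162.3, 345.1]
orientation: [-1.927, -2.477, -0.007]
wrist_force: [0.3, 1.3, -0.1]
width: 0.222
grip_force: 39.2
t: 10.72
ee_pos: [560.3, 153.7, 344.0]
orientation: [-1.95, -2.463, 0.003]
wrist_force: [-0.5, -0.1, -0.5]
width: 0.228
grip_force: 39.2
```

```bash
python3 -m creep '[[1,0,0,-2,0],[1,0,0,-4,0],[1,0,0,-6,0],[1,0,0,-7.5,0],[1,0,0,-8.5,0]]'
python3 -m creep '[[1,0,0,-1,0],[1,0,0,-2,0],[1,0,0,-2.8,0],[1,0,0,-3.3,0],[1,0,0,-3.3,0]]'
python3 -m creep '[[1,0,0,0,0],[1,0,0,0,0],[1,0,0,0,0]]'
python3 - <<'E'
from h import *
from plant import ctrl
s=ctrl.camera("side");t=ctrl.camera("top")
a=cv2.resize(s["img"][80:250,120:270],(450,510),interpolation=cv2.INTER_CUBIC)
b=cv2.resize(t["img"][205:305,160:290],(350,270),interpolation=cv2.INTER_CUBIC)
o=np.zeros((510,800,3),np.uint8);o[:,:450]=a;o[:270,450:]=b
cv2.imwrite("pics/p5.png",cv2.convertScaleAbs(o,alpha=1.4))
X=np.array([.973,.232]);Y=np.array([-.232,.973]);B=np.array([560.2,155.2])
for y in(-28,28):
  for z in(35,85):
    for x in (-10,10): print(x,y,z,(proj(s,[*(B+x*X+y*Y),z])[0]-[120,80])*3)
E
```

```text
t: 11.13
ee_pos: [559.9, 153.5, 257.8]
orientation: [-1.949, -2.463, 0.004]
wrist_force: [-1.1, -1.1, -1.6]
width: 0.228
grip_force: 39.2
t: 11.55
ee_pos: [559.9, 155.1, 225.8]
orientation: [-1.946, -2.466, 0.002]
wrist_force: [-0.9, 0.7, -1.3]
width: 0.226
grip_force: 39.2
t: 11.8
ee_pos: [560.5, 155.5, 227.4]
orientation: [1.946, 2.466, 0.002]
wrist_force: [0.4, -0.3, -1.3]
width: 0.23
grip_force: 39.2
-10 -28 35 [204.86 378.93]
10 -28 35 [225.6  364.46]
-10 -28 85 [196.99 318.11]
10 -28 85 [218.57 304.  ]
-10 28 35 [146.51 348.95]
10 28 35 [167.41 335.29]
-10 28 85 [136.94 288.93]
10 28 85 [158.69 275.64]
```

View pics/p5.png

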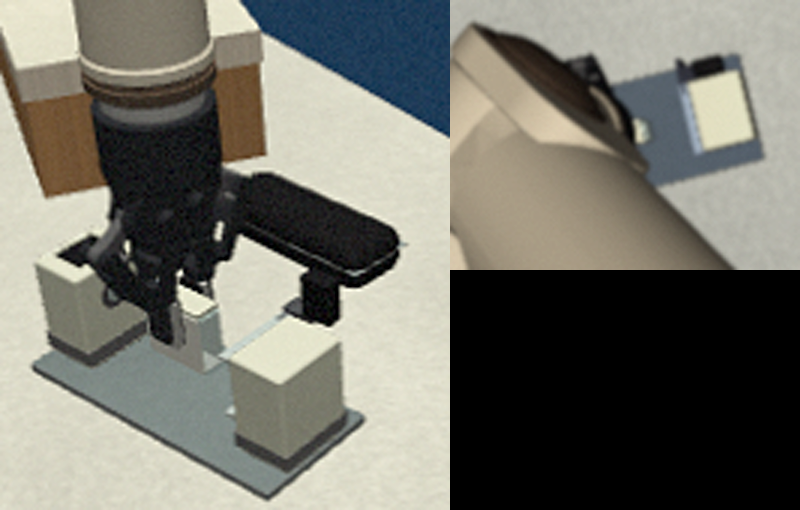

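The cell stands in the gap with its visible window corner at (197,315)-(205,373), against the predicted (197,318)-(205,379), clear of the housings; the shutter is still open at (250,340). I check the meter's own corners in the side view, to remove any bias between the cameras.

```bash
python3 - <<'E'
from h import *
from plant import ctrl
s=ctrl.camera("side")
X=np.array([.973,.232]);Y=np.array([-.232,.973]);B=np.array([560.2,155.2])
im=cv2.convertScaleAbs(cv2.resize(s["img"][130:260,120:250],(598,598),interpolation=cv2.INTER_CUBIC),alpha=1.4)
def d(P,col):
    for x,y,z in P:
        u=(proj(s,[*(B+x*X+y*Y),z])[0]-[120,130]+.5)*4.6
        cv2.drawMarker(im,tuple(int(v) for v in u),col,cv2.MARKER_CROSS,12,1)
d([(-50,-115,8),(-50,115,8),(50,-115,8),(-30,-115,85),(-30,-70,85),(30,-115,85),(-30,115,85),(-30,70,85),(30,70,85)],(0,0,255))
d([(x,-28,z) for x in(-10,10) for z in(35,85)],(0,255,0))
cv2.imwrite("pics/p6.png",im)
S=ctrl.read_state();print(S["ee_pos"],S["grip_force"],S["wrist_force"])
E
```

```text
[560.36 155.3  227.15] 39.247278571128845 [ 0.09 -0.21 -0.37]
```

View pics/p6.png

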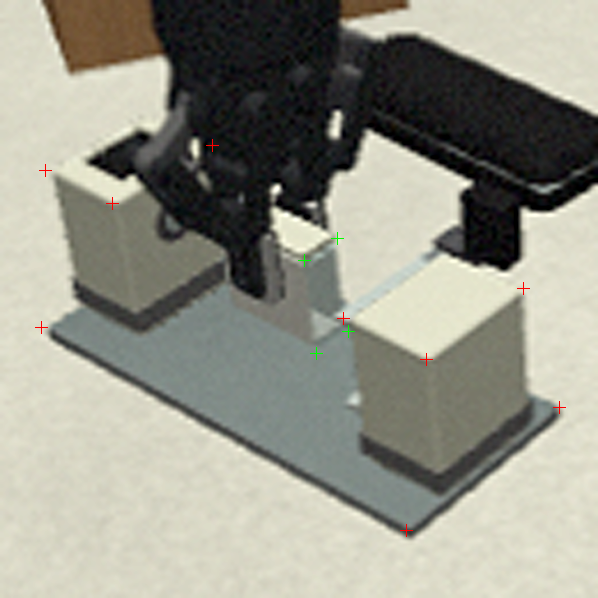

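The red meter corners match to within a few pixels, and what error there is lies along the beam, where the tolerance is loose. Sideways, the cell corners agree to about 1 mm. Handing in.

```bash
python3 -c "
from plant import ctrl
print(ctrl.job_done())"
```

```text
the job is handed in; nothing more can be done
None
```

I slid the shutter open to its end stop and handed the job in with the long cell held upright in the beam, by my measurements about 1 mm off sideways and clear of the meter; no verdict was shown.

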